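Unclip the cabinet lamp for recharging

TASK

The lamp of the mate cabinet needs recharging. First flip the red toggle switch on the cabinet's side fully over to off, then pull the yellow lamp block straight up out of its snap dock on the cabinet roof, and set it down (do not drop it) standing upright on its foot in the empty stainless tin. Keep the lamp upright all the way, and do not disturb the gourd, bombilla, flask, jar, mug or spoon on the table.

Things in the scene. Friction and masses are not known exactly. Their poses are not given: they have to be found in the camera images.
- lamp_center (a point): Centre of the lamp's yellow grip block: 40 x 40 mm, edges along this frame's x and y, 46 mm tall (top 23 mm above this point, lower face 23 mm below), z up. Mass about 120 g. Smooth plastic; grip firmly, 40 N or more.
- lamp_foot (a point): Underside of the lamp's grey foot, on its axis, 39 mm below lamp_center. The foot is 30 x 30 mm with a bead 3 mm proud along each of its two x sides at the bottom. At the start it sits in the snap dock: two sprung catches hook over the beads, giving way to a straight upward pull of about 10 to 15 N; after 15 mm of travel the lamp is free.
- dock_floor (a point): Centre of the dock, on the upper face of the cabinet's roof, 190 mm above the table. Axes of the cabinet: -x is the glass door side, x the back, -y the side with the switch, z up. Seated, lamp_center is 39 mm above this point. The grey dock parts rise 13 mm above the roof and reach 39 mm to either side in x, 23 mm in y.
- cabinet: White cabinet, fixed, axes as for dock_floor, origin on the table under its middle. 130 mm deep (x), 200 mm wide (y), roof 190 mm above the table. The glass door stays shut. Behind its back stands a 20 mm thick piece of tiled wall, 240 mm wide, no higher than the roof. Two gourds inside.
- switch_tip (a point): Centre of the red 14 mm ball that ends the toggle lever, which sticks out of the cabinet's -y side, 38 mm below the roof. The pivot is 14 mm out from the side (on a 40 x 30 mm housing), the ball 42 mm from the pivot. It swings level: on, it leans to the door side (cabinet -x) by about 20 mm; pushed over to off, it leans to the back (cabinet x) by 20 mm.
- switch (a joint): Toggle angle in rad: 0 to 0.2 at the start (on), 1.0 fully over (off). It stays where it is left; stiff by light friction only.
- tin_in (a point): Centre of the inner floor, 3 mm above the table, of the empty open stainless tin: outside 150 mm (x) x 110 mm (y) x 40 mm tall, walls 3 mm. It stands loose on the table, mass 0.3 kg.
- gourd_mid (a point): Bystander: wooden gourd cup standing on the table, 72 mm across, 85 mm tall; point half-way up on its axis.
- bombilla: Bystander: metal drinking straw lying on the table, 180 mm long along its x, 10 mm high; origin at its middle underneath.
- flask: Bystander: green flask, 80 mm across, 240 mm tall; origin at its underside.
- jar: Bystander: amber jar, 72 mm across, 100 mm tall; origin at its underside.
- mug: Bystander: blue mug, 80 mm across, 90 mm tall; origin at its underside.
- spoon: Bystander: spoon lying on the table, along its x; origin underneath.
Not all that is in view belongs to the job. There is more than one size of the part that bears lamp_center; the job needs the larger. Leave any blue look-alike of the part that bears tin_in alone.

How it is judged:
By the outcome, as a careful person would: the job done as asked, in the order asked, and still so for the second after the job is handed in, with the robot touching nothing.
It also fails if it takes over 51 s, if anything falls off the work surface, if the arm or the gripper's body presses on something with over 40 N, if the wrist force passes 120 N, or if a joint passes its speed limit or range.

ROBOT

A 6-joint arm with a two-finger parallel gripper is mounted at the origin on the work surface. World frame = base frame: x ahead of the robot, y to its left, z up, the work surface at z = 0. Lengths are in m, angles in rad, forces in N, time in s.
With the tool pointing down it reaches from about 0.375 to 0.9 m from the base axis. Payload 3.1 kg.
Tool frame: the origin (TCP) lies between the finger pads; the fingertips stand bot.tip_reach ahead of it and the grasp point (between the pads) lies 8 mm behind it (bot.tip_reach is the distance from the TCP to the fingertips, in m); z points along the fingers, x is the direction in which the jaws open and shut, and the axes are right-handed (so a half turn about z gives the same grasp; the last joint's range is limited). The gripper opens to 85 mm and grips with 20 to 120 N. Pads are 22 mm wide; open, the fingers measure 114 mm over their backs; the gripper's body (76 mm by 85 mm) begins 54 mm behind the grasp point. The pads swing forward as they close: fully open they stand 13 mm farther back than shut.
Start: joints at [-1.472, 0.527, 1.433, -0, 1.181, -0.178], TCP at [0.171, -0.601, 0.242] pointing down, gripper open.
Joint ranges: [-3.08, 3.08], [-0.75, 2.2], [0.22, 2.44], [-1.43, 4.57], [0, 2.65], [-2.85, 2.85]. Speed limits (rad/s): [2.79, 2.79, 3.14, 3.14, 3.14, 3.14].

INTERFACE

Orientations are given as a rotation vector (axis times angle).
In Python, from cell import bot, eyes, hand_in gives the robot as it stands.
- The arm moves only by the tool step_arm, never from a script. Its argument "targets" is a list of rows, each a list of 7 numbers: the shift along the tool's x, y, z in mm, then the turn, a rotation vector about the tool's x, y, z in degrees, then the closure, from 0 (fully open) to 1 (shut). A call has exactly 8 rows; each row is the pose to reach, as a shift and turn from the pose commanded when the call began, along the tool's axes at that moment; what a row does not reach only later rows make up. A row lasts 1/8 s, in which the tool goes at most 62.5 mm and 10.7 degrees, less where a joint would pass 70% of its speed; a pose out of reach is approached as far as the arm can. A call with a gripper value outside its range is refused whole. The fingers move at their own pace and stop on an object; the grip force is fixed at half the most. Time passes only in rows, so rows that repeat a pose let the fingers close, or fill a call up. It gives the time, the measured TCP pose, the force and the opening at its end, in the units of the state.
- bot.get_state(): the state, without advancing time (a new reading comes with each control period).
- eyes.grab_frame(name): name is "side" or "top"; returns (picture, depth): 480x640x3 uint8, red, green, blue; 480x640 float32, m along the optical axis (not along the pixel's ray), 0 where there is no reading.
- eyes.calibration(name): a dict with "fx", "fy", "cx", "cy" (pixels), "R" (3x3) and "t" (3): a world point X has camera coordinates R X + t. Camera axes: x right, y down, z forward; pixel columns grow to the right and rows downward; lengths in m; the calibration is good to about 2 mm. A picture is of the moment at which its call begins. calibration takes no time and is no camera call.
- hand_in(): hands the job in, once; it reports no verdict.
The state is a dict: "time_s": time; "q": joint angles; "qvel": joint speeds; "joint_torque": joint torques, N m; "position": TCP position; "tcp_rot": TCP orientation; "ft_force": force on the tool from outside, world axes, zero at the start; "torque": the same for the moment, N m; "opening": finger opening in m.
Only numpy, scipy, OpenCV 4.12 (cv2) and the standard library are available. Lean on these libraries where they do the work, as an engineer would, in place of code of your own. Each camera call takes 0.05 s, during which the arm holds its last target.

## Working session

There is one attempt and no reset: what is moved stays moved. The work goes in short steps, Python scripts to look and compute and a tool call to move; the robot and the scene stay as the last step left them, time stands still between calls to the robot, and variables do not carry over. Pictures are saved under pics/ and viewed, and the job is handed in when it is done.

Besides the shell and the picture viewer there is one more tool, called after ">>>" in YAML: its name, and indented under it one key for each argument. step_arm: Moves the arm, as the interface text tells. Its arguments: {"type":"object","properties":{"targets":{"type":"array","items":{"type":"array","items":{"type":"number"}}}},"required":["targets"]}

```bash
ls; mkdir -p pics; python3 - <<'E'
from cell import bot,eyes
import cv2,numpy as np
print(bot.get_state(), bot.tip_reach)
for n in("side","top"):
    p,d=eyes.grab_frame(n); cv2.imwrite(f"pics/{n}0.png",p[:,:,::-1]); np.savez(f"pics/{n}0.npz",p=p,d=d); print(n,eyes.calibration(n),(d>0).mean())
E
```

```text
pics
{'time_s': 0.0, 'q': array([-1.47150492e+00,  5.28493394e-01,  1.43389541e+00, -9.49920513e-06,
        1.18138246e+00, -1.78509646e-01]), 'qvel': array([ 1.32163930e-04,  6.51103706e-04, -6.10016169e-04, -1.44034039e-05,
        9.77744154e-04, -6.66637680e-04]), 'joint_torque': array([-2.88963733e-03, -4.42362213e+01, -1.78024507e+01, -2.68997892e-04,
        8.46293871e-03, -1.73140734e-05]), 'position': array([ 0.17135209, -0.60033929,  0.24131905]), 'tcp_rot': array([-2.50634465e+00,  1.89151273e+00,  2.33106256e-03]), 'ft_force': array([-0.24302455,  0.46757778,  0.5141804 ]), 'torque': array([ 0.0187992 ,  0.0476207 , -0.00924389]), 'opening': 0.0851350120296866} 0.011
side {'fx': 494.0210835216266, 'fy': 494.0210835216266, 'cx': 310.59005370997994, 'cy': 237.53798193808262, 'R': array([[-0.99099476, -0.13377282, -0.00584934],
       [-0.0952573 ,  0.73502403, -0.67131641],
       [ 0.0941033 , -0.66471386, -0.7411478 ]]), 't': array([0.54874049, 0.22508659, 1.02162838])} 0.9959440104166667
top {'fx': 488.3187033776215, 'fy': 488.3187033776215, 'cx': 315.03639219430573, 'cy': 250.53056839562325, 'R': array([[-0.00618862, -0.99987319, -0.0146732 ],
       [-0.99672208,  0.00735144, -0.08056701],
       [ 0.08066466,  0.0141265 , -0.99664119]]), 't': array([-0.06606964,  0.55833341,  1.17370627])} 0.99580078125
```

View pics/side0.png

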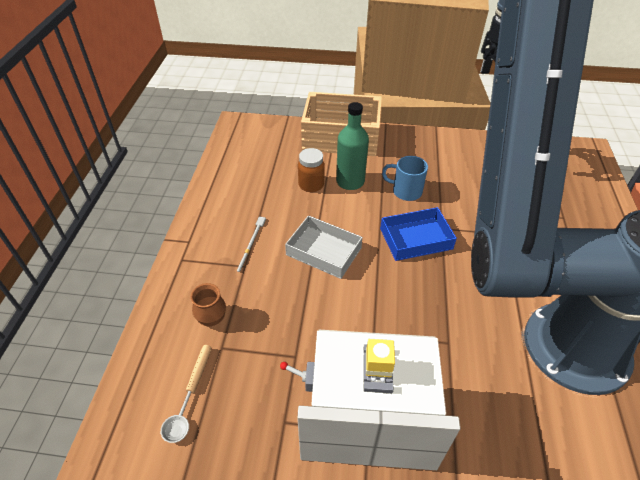

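View pics/top0.png

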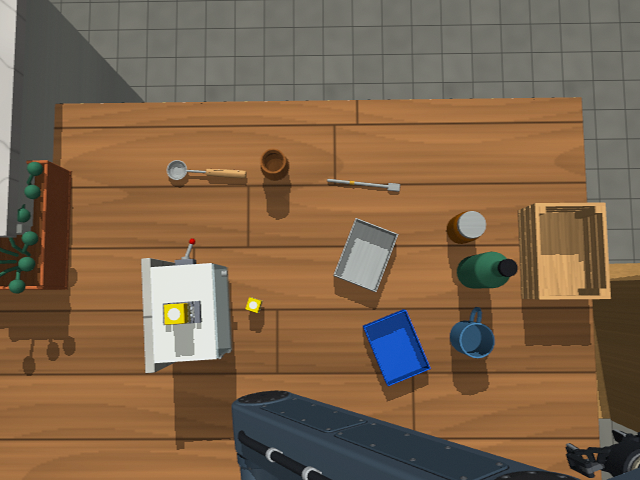

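Top view: tall yellow lamp on the cabinet roof (178,313), small yellow look-alike on the table (254,305), steel tin (365,255), blue tin (397,347), red ball (192,241). Side view: lamp (380,355), ball (283,366), steel tin (324,246).

Candidates: for the lamp, the roof block at (178,313) or the small table block at (254,305). I choose the roof block, which is larger and sits in the dock. For the tin, steel (365,255) or blue (397,347). I choose steel.

```bash
cat > h.py <<'E'
import numpy as np,cv2
from cell import bot,eyes
from scipy.spatial.transform import Rotation as Ro
C={n:eyes.calibration(n) for n in("side","top")}
def cloud(n,d):
    c=C[n];v,u=np.mgrid[0:480,0:640]
    X=np.stack([(u-c["cx"])/c["fx"]*d,(v-c["cy"])/c["fy"]*d,d],-1)
    return (X-c["t"])@c["R"]
def ray(n,u,v):
    c=C[n];return -c["R"].T@c["t"], c["R"].T@np.array([(u-c["cx"])/c["fx"],(v-c["cy"])/c["fy"],1])
def onz(n,u,v,z):
    o,r=ray(n,u,v);return o+r*(z-o[2])/r[2]
def tri(a,b):
    o1,r1=ray("side",*a);o2,r2=ray("top",*b)
    s=np.linalg.lstsq(np.stack([r1,-r2],1),o2-o1,rcond=None)[0]
    p,q=o1+s[0]*r1,o2+s[1]*r2
    return (p+q)/2,np.linalg.norm(p-q)
def proj(n,X):
    c=C[n];x=c["R"]@np.asarray(X)+c["t"];return c["fx"]*x[0]/x[2]+c["cx"],c["fy"]*x[1]/x[2]+c["cy"]
E
python3 - <<'E'
from h import *
for n in("side","top"):
    z=np.load(f"pics/{n}0.npz");p,d=z["p"],z["d"];W=cloud(n,d)
    hsv=cv2.cvtColor(p,cv2.COLOR_RGB2HSV)
    for nm,lo,hi in(("yellow",(22,150,120),(35,255,255)),("red",(0,200,120),(4,255,255)),("red2",(175,200,120),(180,255,255))):
        m=cv2.inRange(hsv,lo,hi);k,l,s,c=cv2.connectedComponentsWithStats(m)
        for i in range(1,k):
            if s[i,4]>8: 
                P=W[l==i];print(n,nm,c[i].round(1),s[i],P.mean(0).round(4),P.min(0).round(3),P.max(0).round(3))
                if nm=="yellow":
                    t=P[P[:,2]>P[:,2].max()-.006];print("  top",t.mean(0).round(4),cv2.minAreaRect((t[:,:2]*1000).astype(np.float32)))
    # roof
    m=(abs(W[...,2]-.19)<.005)&(hsv[...,1]<40)&(W[...,1]>.0)&(W[...,0]<.7)
    k,l,s,c=cv2.connectedComponentsWithStats(m.astype(np.uint8));i=1+s[1:,4].argmax();P=W[l==i]
    print(n,"roof",s[i],P.mean(0),cv2.minAreaRect((P[:,:2]*1000).astype(np.float32)))
    m=(abs(W[...,2]-.04)<.006)&(hsv[...,1]<60)
    k,l,s,c=cv2.connectedComponentsWithStats(m.astype(np.uint8),connectivity=8)
    for i in range(1,k):
        if s[i,4]>60: P=W[l==i];print(n,"rim",c[i],s[i,4],P.mean(0).round(3),cv2.minAreaRect((P[:,:2]*1000).astype(np.float32)))
s=cv2.imread("pics/side0.png")[320:420,260:470];t=cv2.imread("pics/top0.png")[225:385,135:275]
a=cv2.resize(s,None,fx=3,fy=3,interpolation=2);b=cv2.resize(t,None,fx=3.4,fy=3.4,interpolation=2)
cv2.imwrite("pics/c1.png",a);cv2.imwrite("pics/c2.png",b)
E
```

```text
side yellow [379.3 365.3] [367 345  28  27 257] [0.4189 0.2245 0.2385] [0.398 0.196 0.223] [0.439 0.228 0.253]
  top [0.4155 0.2251 0.2489] ((416.48565673828125, 225.15609741210938), (38.69072723388672, 8.161267280578613), 14.303533554077148)
side red [283.7 365.1] [281 362   6   8  25] [0.5711 0.2009 0.1565] [0.568 0.195 0.153] [0.575 0.206 0.158]
side roof [  298   330   162   100 10214] [0.41676977 0.22540362 0.18869168] ((418.31982421875, 214.22645568847656), (239.33290100097656, 155.61181640625), 3.6994125843048096)
side rim [323.9010989  242.29120879] 364 [ 0.547 -0.187  0.038] ((548.0776977539062, -190.56491088867188), (114.42855834960938, 150.78424072265625), 67.93314361572266)
side rim [370.63450292 457.30116959] 342 [0.412 0.291 0.04 ] ((413.27252197265625, 290.5657653808594), (237.24073791503906, 2.714354991912842), 3.4718358516693115)
top yellow [253.1 304.5] [245 297  17  16 120] [0.428  0.0786 0.0431] [ 0.41   0.061 -0.003] [0.446 0.105 0.052]
  top [0.4266 0.0767 0.0485] ((427.6105041503906, 77.49270629882812), (28.922801971435547, 29.930564880371094), 73.15065002441406)
top yellow [174.3 313.5] [164 303  23  22 292] [0.417  0.2048 0.2497] [0.396 0.185 0.201] [0.438 0.241 0.256]
  top [0.4172 0.2031 0.2522] ((417.0900573730469, 204.38034057617188), (38.7728157043457, 39.07231521606445), 3.0350229740142822)
top red [191.6 240.6] [189 239   6   5  20] [0.5714 0.2    0.1488] [ 0.566  0.192 -0.001] [0.586 0.247 0.16 ]
top roof [ 142  258   77  115 6152] [0.41538816 0.21309146 0.18910648] ((416.32049560546875, 212.52603149414062), (238.50881958007812, 154.81546020507812), 3.3325047492980957)
top rim [46.69444444 79.52777778] 432 [0.992 0.599 0.04 ] ((992.97998046875, 598.917236328125), (7.7667646408081055, 409.1807556152344), 89.94496154785156)
top rim [366.05947955 253.9330855 ] 269 [ 0.548 -0.193  0.039] ((546.8717041015625, -192.78070068359375), (109.80988311767578, 150.2353973388672), 68.2132568359375)
```

View pics/c1.png

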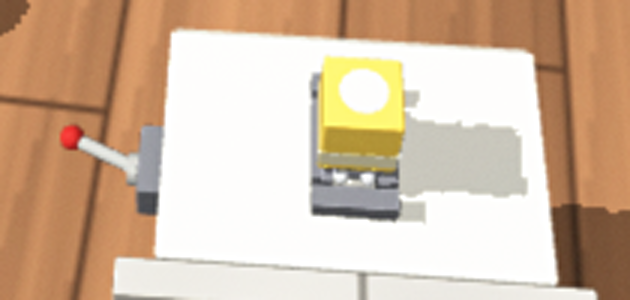

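View pics/c2.png

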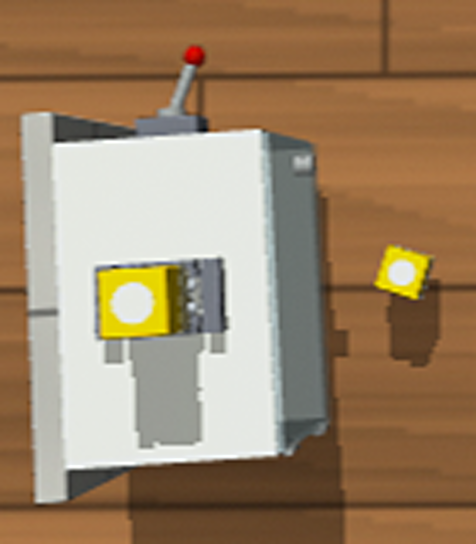

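The crop confirms the roof block sits in the grey dock. The red lever leans to the door side, and the small block stands on the table. Next I'll triangulate the key points and work out the tool axes.

```bash
python3 - <<'E'
from h import *
print("lamp top", tri((381,350.7),(173.5,313.8)))
print("ball", tri((283.7,365.1),(191.6,240.6)))
R=Ro.from_rotvec(bot.get_state()["tcp_rot"]).as_matrix();print(R.round(3), np.degrees(np.arctan2(R[1,0],R[0,0])))
z=np.load("pics/top0.npz");W=cloud("top",z["d"])
for n,u,v in(("flask",508,268),("flaskbody",480,270),("jar",472,222),("mug",472,338),("gourd",275,163),("tin floor",365,258),("blue",397,347),("crate",563,205),("housing",187,258),("bomb",365,185)): print(n,W[v,u].round(3))
# tin corners via both views on rim
for n in("side","top"):
    z=np.load(f"pics/{n}0.npz");W=cloud(n,z["d"]);hsv=cv2.cvtColor(z["p"],cv2.COLOR_RGB2HSV)
    m=(W[...,2]<.012)&(W[...,2]>-.006)&(hsv[...,1]<60)&(abs(W[...,0]-.547)<.09)&(abs(W[...,1]+.192)<.08)
    P=W[m];print(n,"floor",P.mean(0),m.sum(),np.median(P[:,2]),cv2.minAreaRect((P[:,:2]*1000).astype(np.float32)))
    d=np.hypot(W[...,0]-.547,W[...,1]+.192)<.1
    s=(z["p"][d&(W[...,2]>.03)&(W[...,2]<.05)]);print(s.mean(0) if len(s) else 0)
    # dock: dark grey pixels above roof
    m=(W[...,2]>.185)&(W[...,2]<.208)&(z["p"].max(-1)<150)&(abs(W[...,0]-.417)<.04)&(abs(W[...,1]-.205)<.06)
    P=W[m];print("dock",m.sum(),P.min(0),P.max(0),cv2.minAreaRect((P[:,:2]*1000).astype(np.float32)))
E
```

```text
lamp top (array([0.41735014, 0.2062988 , 0.2497621 ]), np.float64(0.0016161898453001626))
ball (array([0.57136905, 0.19881424, 0.15253231]), np.float64(0.00043760810304918797))
[[ 0.274 -0.962 -0.   ]
 [-0.962 -0.274  0.002]
 [-0.002 -0.    -1.   ]] -74.08537720304139
flask [ 0.503 -0.456  0.239]
flaskbody [ 0.502 -0.426  0.16 ]
jar [ 0.615 -0.431  0.099]
mug [ 0.342 -0.452 -0.   ]
gourd [0.781 0.03  0.006]
tin floor [ 0.54  -0.193  0.004]
blue [ 0.321 -0.269  0.001]
crate [ 0.652 -0.64   0.099]
housing [0.532 0.206 0.16 ]
bomb [ 0.722 -0.195  0.01 ]
side floor [ 0.54792522 -0.20013469  0.00289378] 1685 0.002262794930399083 ((547.2734375, -190.92526245117188), (114.06011962890625, 149.80686950683594), 68.54743957519531)
[164.30275229 162.30458716 156.34862385]
dock 189 [0.39238364 0.17995781 0.18689633] [0.4415815  0.2466728  0.20520896] ((416.65985107421875, 212.22206115722656), (45.99258041381836, 67.18096923828125), 3.4902777671813965)
top floor [ 0.54780333 -0.19336093  0.00240977] 2467 0.0023899618478563345 ((546.3818359375, -190.68228149414062), (108.58099365234375, 148.00479125976562), 68.12596130371094)
[141.73225806 142.65806452 138.6483871 ]
dock 266 [0.37790712 0.16478904 0.18605963] [0.44040036 0.24662092 0.20780063] ((409.30108642578125, 205.994384765625), (58.658390045166016, 82.86631774902344), 4.201722145080566)
```

Two-view results:
- **Lamp top:** z 0.250, expected 0.252.
- **Ball:** z 0.1525, expected 0.152.
- **Tin:** floor z 0.0024, centre (0.547, -0.191), long axis at -21.8°.
- **Cabinet:** yaw 3.4°.

All of these fit the given sizes. I'll move toward a point in front of the switch with the fingers shut.

>>> step_arm:
  targets:
    - [-20,-20,-50,0,0,2,1]
    - [-60,-57,-89,0,0,4,1]
    - [-103,-98,-89,0,0,6,1]
    - [-146,-139,-89,0,0,8,1]
    - [-189,-180,-89,0,0,10,1]
    - [-232,-221,-89,0,0,12,1]
    - [-275,-262,-89,0,0,12.5,1]
    - [-318,-303,-89,0,0,12.5,1]

```text
time_s: 1.1
position: [0.376, -0.2102, 0.3312]
tcp_rot: [-2.286, 2.155, 0.0]
ft_force: [0.4, -0.0, 0.8]
opening: 0.0
```

>>> step_arm:
  targets:
    - [-51,-31,0,0,0,0,1]
    - [-102,-62,0,0,0,0,1]
    - [-153,-94,0,0,0,0,1]
    - [-204,-125,0,0,0,0,1]
    - [-255,-157,0,0,0,0,1]
    - [-306,-188,0,0,0,0,1]
    - [-353,-217,0,0,0,0,1]
    - [-353,-217,40,0,0,0,1]

```text
time_s: 2.1
position: [0.5749, 0.1571, 0.2933]
tcp_rot: [-2.286, 2.143, -0.009]
ft_force: [-1.0, -0.0, -0.7]
opening: 0.0003
```

```bash
python3 - <<'E'
from h import *
s=bot.get_state();R=Ro.from_rotvec(s["tcp_rot"]).as_matrix();print(s["position"],R.round(4),s["q"].round(3),s["time_s"])
E
```

```text
[0.57487006 0.15706277 0.29327557] [[ 0.0645 -0.9979  0.0094]
 [-0.9979 -0.0645  0.0016]
 [-0.001  -0.0095 -1.    ]] [7.900e-02 4.310e-01 1.454e+00 1.000e-03 1.247e+00 1.585e+00] 2.1
```

>>> step_arm:
  targets:
    - [0,0,55,0,0,0,1]
    - [0,0,110,0,0,0,1]
    - [0,0,143,0,0,0,1]
    - [0,0,143,0,0,0,1]
    - [-10,0,143,0,0,0,1]
    - [-20,0,143,0,0,0,1]
    - [-30,0,143,0,0,0,1]
    - [-40,0,143,0,0,0,1]

```text
time_s: 3.1
position: [0.5702, 0.1937, 0.1496]
tcp_rot: [-2.285, 2.152, -0.005]
ft_force: [1.9, -2.3, -0.4]
opening: 0.0004
```

```bash
cat > look.py <<'E'
import sys
from h import *
n,o,x0,y0,x1,y1,f=sys.argv[1],sys.argv[2],*map(int,sys.argv[3:8])
p,d=eyes.grab_frame(n);np.savez(f"pics/{o}.npz",p=p,d=d)
cv2.imwrite(f"pics/{o}.png",cv2.resize(p[y0:y1,x0:x1,::-1],None,fx=f,fy=f,interpolation=2))
s=bot.get_state();print(s["time_s"],s["position"].round(4),s["ft_force"].round(2),s["opening"])
W=cloud(n,d);h=cv2.cvtColor(p,cv2.COLOR_RGB2HSV);m=cv2.inRange(h,(0,200,90),(4,255,255))>0
if m.any(): v,u=np.nonzero(m);print("red",u.mean(),v.mean(),len(u),onz(n,u.mean(),v.mean(),.152))
E
python3 look.py side s1 240 280 470 420 3
```

```text
3.15 [0.5695 0.195  0.1493] [ 1.37 -0.29 -0.23] 0.00012339043905540897
```

View pics/s1.png

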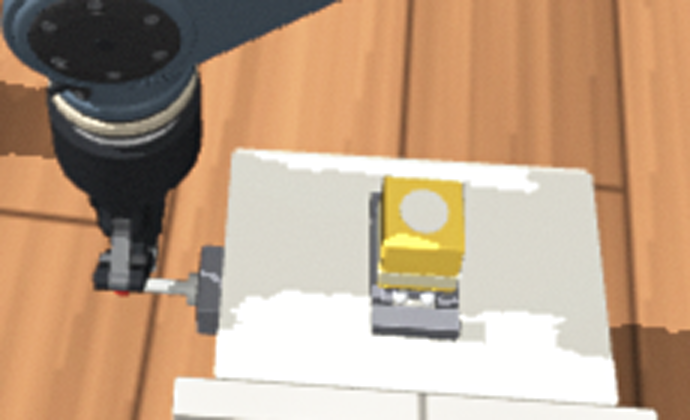

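The lever is about level (ball barely visible at crop (122,292)), moving with about 2 N. I'll keep pushing.

>>> step_arm:
  targets:
    - [-5,1,0,0,0,0,1]
    - [-9,2,0,0,0,0,1]
    - [-13,3,0,0,0,0,1]
    - [-16,3,0,0,0,0,1]
    - [-18,3,0,0,0,0,1]
    - [-20,3,0,0,0,0,1]
    - [-22,3,0,0,0,0,1]
    - [-22,3,0,0,0,0,1]

```text
time_s: 4.15
position: [0.5638, 0.2116, 0.1481]
tcp_rot: [2.284, -2.148, 0.004]
ft_force: [-0.4, -11.6, 1.4]
opening: -0.0001
```

```bash
python3 look.py side s2 240 280 470 420 3
```

```text
4.2 [0.5638 0.2116 0.1481] [  0.43 -11.71   1.89] -0.00028235773743394936
```

View pics/s2.png

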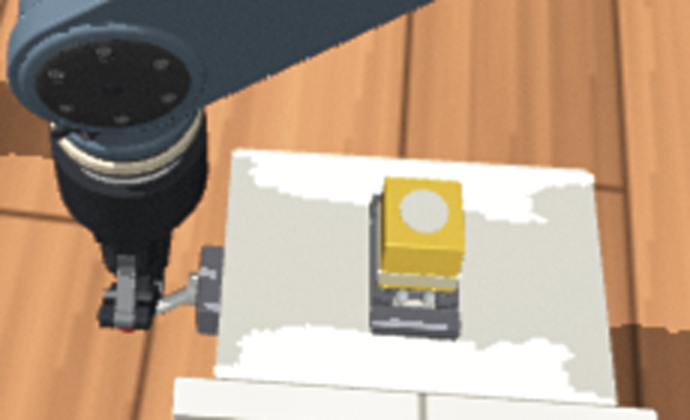

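The force rose to about 12 N at the end of travel, and the finger face puts the ball at y≈0.233 (expected about 0.234). I'll push slightly further, back off and rise.

>>> step_arm:
  targets:
    - [-4,0,0,0,0,0,1]
    - [-4,0,0,0,0,0,1]
    - [10,-4,0,0,0,0,1]
    - [20,-4,0,0,0,0,1]
    - [20,-4,-50,0,0,0,0.8]
    - [20,-4,-110,0,0,0,0]
    - [20,40,-150,0,0,0,0]
    - [20,100,-150,0,0,0,0]

```text
time_s: 5.2
position: [0.4679, 0.1899, 0.3019]
tcp_rot: [-2.28, 2.149, -0.008]
ft_force: [0.2, 0.0, -1.1]
opening: 0.0707
```

```bash
python3 look.py side s3 240 280 470 420 3; python3 look.py top t3 120 200 290 400 3;python3 - <<'E'
from h import *
s=bot.get_state();R=Ro.from_rotvec(s["tcp_rot"]).as_matrix();print(R.round(4),s["q"].round(3))
E
```

```text
5.25 [0.4523 0.1888 0.2972] [-11.61  -1.14  -5.39] 0.07756190957409696
red 283.1578947368421 386.89473684210526 19 [0.56593704 0.23694051 0.152     ]
5.3 [0.456  0.1891 0.297 ] [ 0.67  0.21 -0.06] 0.08360106945260369
red 175.1818181818182 242.77272727272728 22 [0.56669136 0.2350287  0.152     ]
[[ 6.150e-02 -9.980e-01 -1.170e-02]
 [-9.981e-01 -6.150e-02 -2.000e-04]
 [-5.000e-04  1.170e-02 -9.999e-01]] [0.165 0.286 1.678 0.002 1.189 1.674]
```

View pics/s3.png

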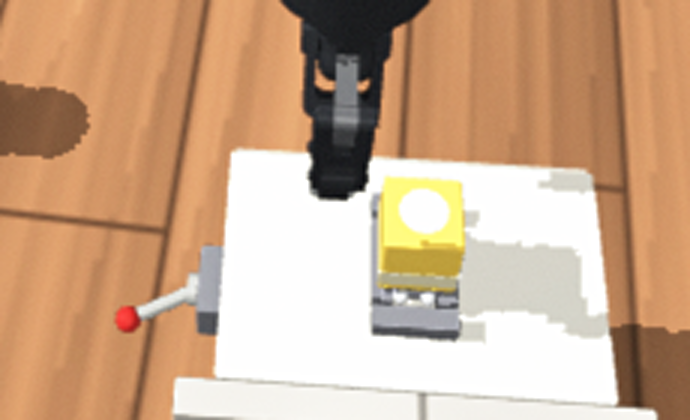

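View pics/t3.png

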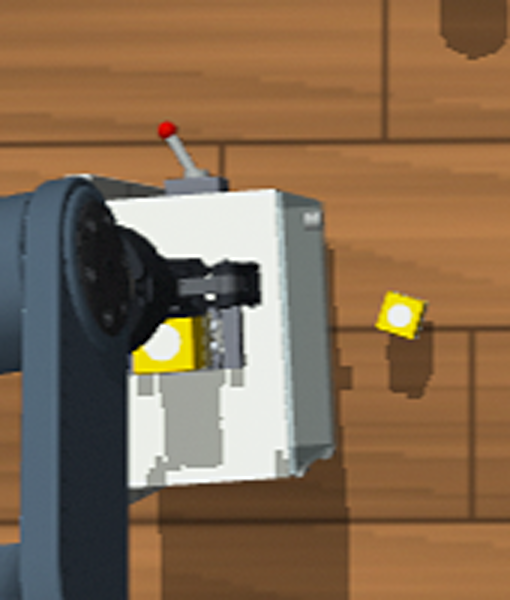

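The switch is off: red ball at side crop (127,319) and top crop (167,130). Both views give y≈0.236, which is +21 mm of lean to the back. I'll centre over the lamp next.

>>> step_arm:
  targets:
    - [-10,20,0,0,0,0,0]
    - [-19,38,0,0,0,0,0]
    - [-19,38,0,0,0,0,0]
    - [-19,38,0,0,0,0,0]
    - [-19,38,0,0,0,0,0]
    - [-19,38,0,0,0,0,0]
    - [-19,38,0,0,0,0,0]
    - [-19,38,0,0,0,0,0]

```text
time_s: 6.3
position: [0.4269, 0.2056, 0.2983]
tcp_rot: [2.286, -2.154, -0.0]
ft_force: [0.5, -0.7, -0.5]
opening: 0.0849
```

```bash
python3 look.py side s4 300 220 500 420 3;python3 - <<'E'
from h import *
s=bot.get_state();R=Ro.from_rotvec(s["tcp_rot"]).as_matrix();print(R.round(4))
E
```

```text
6.35 [0.4269 0.2056 0.2983] [-0.84  0.2  -0.37] 0.08491827902720873
red 283.1 386.7 20 [0.56608798 0.23662145 0.152     ]
[[ 5.940e-02 -9.982e-01  1.000e-04]
 [-9.982e-01 -5.940e-02  0.000e+00]
 [-0.000e+00 -1.000e-04 -1.000e+00]]
```

View pics/s4.png

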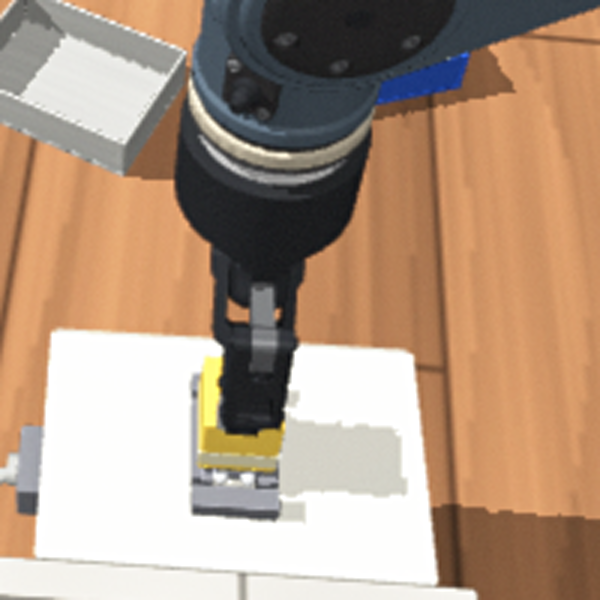

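>>> step_arm:
  targets:
    - [-1,10,0,0,0,0,0]
    - [-1,10,0,0,0,0,0]
    - [-1,10,25,0,0,0,0]
    - [-1,10,50,0,0,0,0]
    - [-1,10,70,0,0,0,0]
    - [-1,10,78,0,0,0,0]
    - [-1,10,78,0,0,0,0.4]
    - [-1,10,78,0,0,0,1]

```text
time_s: 7.35
position: [0.4173, 0.2063, 0.2211]
tcp_rot: [-2.286, 2.153, -0.002]
ft_force: [-0.4, 0.5, -0.6]
opening: 0.052
```

>>> step_arm:
  targets:
    - [0,0,0,0,0,0,1]
    - [0,0,0,0,0,0,1]
    - [0,0,0,0,0,0,1]
    - [0,0,0,0,0,0,1]
    - [0,0,0,0,0,0,1]
    - [0,0,0,0,0,0,1]
    - [0,0,0,0,0,0,1]
    - [0,0,0,0,0,0,1]

```text
time_s: 8.35
position: [0.4175, 0.2062, 0.2213]
tcp_rot: [-2.285, 2.153, -0.002]
ft_force: [0.2, -0.2, 5.6]
opening: 0.0393
```

```bash
python3 look.py side s5 300 220 500 420 3
```

```text
8.4 [0.4175 0.2062 0.2213] [-0.25 -0.23  6.67] 0.03915833156907281
red 282.95454545454544 386.5 22 [0.56638209 0.23631196 0.152     ]
```

View pics/s5.png

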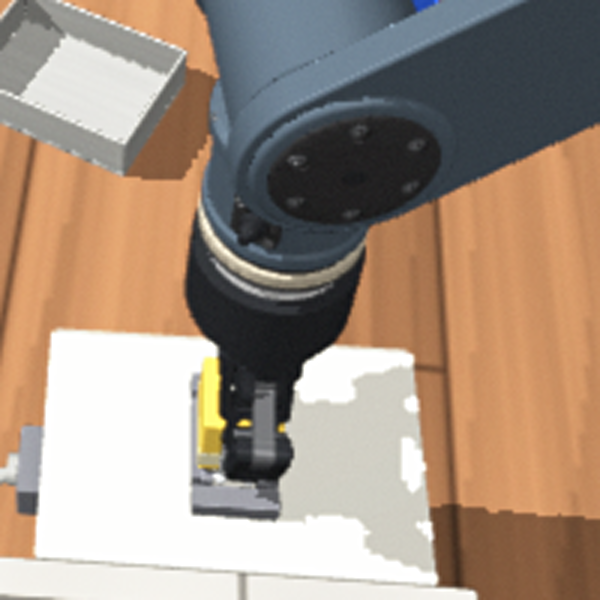

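The grip holds at 39 mm opening, with the lamp between the fingers around crop (245,430). I'll pull straight up slowly.

>>> step_arm:
  targets:
    - [0,0,-2,0,0,0,1]
    - [0,0,-4,0,0,0,1]
    - [0,0,-7,0,0,0,1]
    - [0,0,-10,0,0,0,1]
    - [0,0,-14,0,0,0,1]
    - [0,0,-19,0,0,0,1]
    - [0,0,-25,0,0,0,1]
    - [0,0,-32,0,0,0,1]

```text
time_s: 9.4
position: [0.4168, 0.2061, 0.2529]
tcp_rot: [-2.287, 2.154, -0.0]
ft_force: [0.3, 0.8, -1.4]
opening: 0.0395
```

```bash
python3 look.py side s6 300 220 500 420 3
```

```text
9.45 [0.4174 0.2063 0.2537] [ 0.49 -0.41 -0.81] 0.0395340033079627
red 283.0 386.5217391304348 23 [0.5663022  0.23633927 0.152     ]
```

View pics/s6.png

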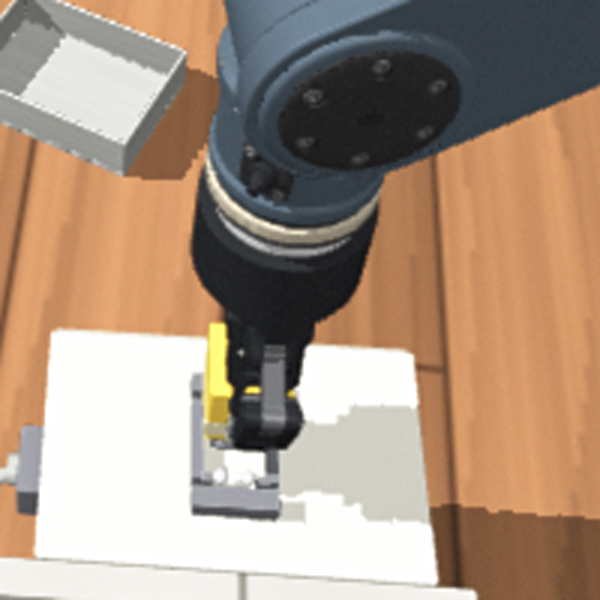

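The lamp is free, with an empty dock visible at crop (240,475) and a load of about -1 N. I'll rise and carry it to the tin.

>>> step_arm:
  targets:
    - [0,0,-40,0,0,0,1]
    - [15,-4,-76,0,0,0,1]
    - [60,-16,-76,0,0,-6,1]
    - [110,-29,-76,0,0,-12,1]
    - [160,-42,-76,0,0,-18,1]
    - [205,-54,-76,0,0,-24,1]
    - [245,-64,-76,0,0,-30,1]
    - [280,-73,-76,0,0,-36,1]

```text
time_s: 10.45
position: [0.5066, -0.0707, 0.3284]
tcp_rot: [-2.842, 1.339, -0.0]
ft_force: [-0.1, -0.7, -0.2]
opening: 0.0393
```

```bash
python3 look.py top t7 200 180 440 400 3; python3 - <<'E'
from h import *
s=bot.get_state();R=Ro.from_rotvec(s["tcp_rot"]).as_matrix();a=np.degrees(np.arctan2(R[1,0],R[0,0]))
print(s["position"],a,R.T@(np.array([.547,-.1915,s["position"][2]])-s["position"])*1000, "turn",-(-21.8-a))
z=np.load("pics/t7.npz");W=cloud("top",z["d"]);hsv=cv2.cvtColor(z["p"],cv2.COLOR_RGB2HSV)
m=(W[...,2]<.055)&(W[...,2]>.03)&(hsv[...,1]<60)&(abs(W[...,0]-.547)<.1)&(abs(W[...,1]+.192)<.1)
print(m.sum(),cv2.minAreaRect((W[m][:,:2]*1000).astype(np.float32)))
E
```

```text
10.5 [ 0.5087 -0.075   0.3285] [ 2.07 -2.68  0.04] 0.03938292237195683
red 175.30434782608697 242.7826086956522 23 [0.56666752 0.23475837 0.152     ]
[ 0.50870711 -0.07499509  0.32849274] -50.42368888328011 [114.19423726  44.71006257   0.65178247] turn -28.623688883280106
220 ((546.4880981445312, -192.83078002929688), (109.70661926269531, 149.87289428710938), 68.46180725097656)
```

View pics/t7.png

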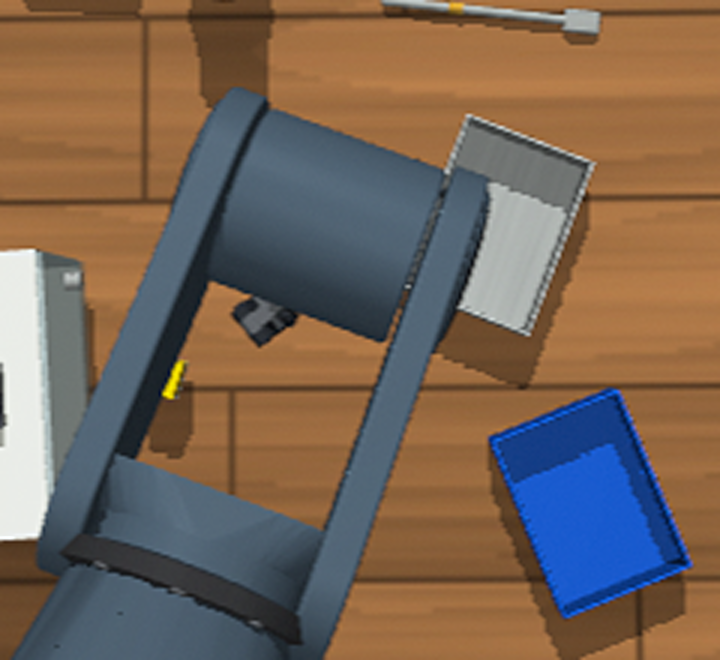

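Tin undisturbed, centre (0.5465, -0.192). I'll move over it and pause high to check the lamp in the side view.

>>> step_arm:
  targets:
    - [25,10,0,0,0,-6,1]
    - [50,20,0,0,0,-12,1]
    - [75,30,0,0,0,-18,1]
    - [95,38,0,0,0,-24,1]
    - [112,45,0,0,0,-28.6,1]
    - [112,45,40,0,0,-28.6,1]
    - [112,45,80,0,0,-28.6,1]
    - [112,45,80,0,0,-28.6,1]

```text
time_s: 11.5
position: [0.5404, -0.1829, 0.2454]
tcp_rot: [-3.081, 0.599, 0.013]
ft_force: [0.4, 0.4, -0.1]
opening: 0.0394
```

```bash
python3 look.py side s8 250 130 450 290 3.5 ; python3 - <<'E'
from h import *
s=bot.get_state();R=Ro.from_rotvec(s["tcp_rot"]).as_matrix();a=np.degrees(np.arctan2(R[1,0],R[0,0]))
print(s["position"],a,R.T@(np.array([.547,-.1915,s["position"][2]])-s["position"])*1000,R[:,2])
z=np.load("pics/s8.npz");W=cloud("side",z["d"]);hsv=cv2.cvtColor(z["p"],cv2.COLOR_RGB2HSV)
m=cv2.inRange(hsv,(22,120,90),(35,255,255))>0
m&=np.hypot(W[...,0]-.547,W[...,1]+.19)<.08
P=W[m];v,u=np.nonzero(m);print(len(P),P.min(0),P.max(0),np.percentile(P[:,2],[2,98]),u.min(),u.max(),v.min(),v.max())
E
```

```text
[ 0.54041947 -0.18285441  0.24535796] -22.00802321633831 [ 9.34050724  5.54953062 -0.08497823] [-0.00731084  0.00426449 -0.99996418]Traceback (most recent call last):
  File "look.py", line 3, in <module>
    n,o,x0,y0,x1,y1,f=sys.argv[1],sys.argv[2],*map(int,sys.argv[3:8])
                      ^^^^^^^^^^^^^^^^^^^^^^^^^^^^^^^^^^^^^^^^^^^^^^^
ValueError: invalid literal for int() with base 10: '3.5'
Traceback (most recent call last):
FileNotFoundError: [Errno 2] No such file or directory: 'pics/s8.npz'
```

>>> step_arm:
  targets:
    - [9,5.5,0,0,0,0,1]
    - [9,5.5,40,0,0,0,1]
    - [9,5.5,80,0,0,0,1]
    - [9,5.5,110,0,0,0,1]
    - [9,5.5,120,0,0,0,1]
    - [9,5.5,120,0,0,0,1]
    - [9,5.5,120,0,0,0,1]
    - [9,5.5,120,0,0,0,1]

```text
time_s: 12.5
position: [0.5498, -0.1931, 0.1298]
tcp_rot: [3.083, -0.599, 0.004]
ft_force: [-0.2, 0.4, -1.3]
opening: 0.0393
```

```bash
python3 look.py side s8 250 130 450 290 4 ; python3 - <<'E'
from h import *
s=bot.get_state();R=Ro.from_rotvec(s["tcp_rot"]).as_matrix();a=np.degrees(np.arctan2(R[1,0],R[0,0]))
print(s["position"],a,R.T@(np.array([.547,-.1915,s["position"][2]])-s["position"])*1000,R[:,2])
z=np.load("pics/s8.npz");W=cloud("side",z["d"]);hsv=cv2.cvtColor(z["p"],cv2.COLOR_RGB2HSV)
m=cv2.inRange(hsv,(22,120,90),(35,255,255))>0
m&=np.hypot(W[...,0]-.547,W[...,1]+.19)<.08
P=W[m];v,u=np.nonzero(m);print(len(P),P.min(0),P.max(0),np.percentile(P[:,2],[2,98]),u.min(),u.max(),v.min(),v.max())
E
```

```text
12.55 [ 0.5496 -0.193   0.1295] [ 0.73 -0.44 -0.98] 0.03909862729204614
red 283.0952380952381 386.7142857142857 21 [0.56609146 0.23664679 0.152     ]
[ 0.54962855 -0.19301288  0.12954255] -21.97779679376333 [-3.00371788 -0.4192102  -0.00733122] [ 0.00207455 -0.00124143 -0.99999708]
283 [ 0.5339647  -0.2141402   0.11209672] [ 0.57576512 -0.16516628  0.19380979] [0.11546806 0.16129772] 312 330 196 225
```

View pics/s8.png

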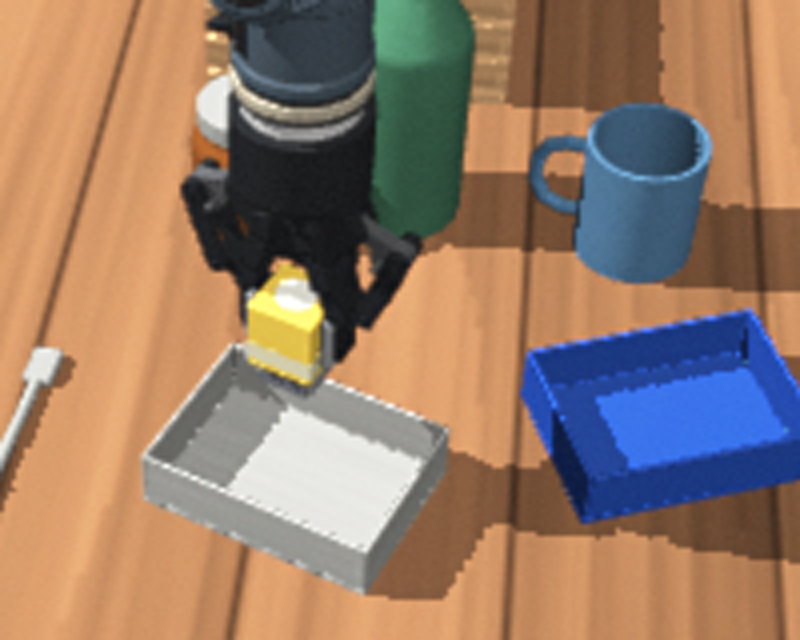

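The lamp is upright in the jaws at crop (285,335), above the tin. Its yellow block spans z 0.115–0.161, so its centre is 8.5 mm above the TCP and the foot is at 0.099. I'll descend with a soft touch-down.

>>> step_arm:
  targets:
    - [-3,0,30,0,0,0,1]
    - [-3,0,60,0,0,0,1]
    - [-3,0,80,0,0,0,1]
    - [-3,0,88,0,0,0,1]
    - [-3,0,91,0,0,0,1]
    - [-3,0,92,0,0,0,1]
    - [-3,0,93,0,0,0,1]
    - [-3,0,93,0,0,0,1]

```text
time_s: 13.55
position: [0.5464, -0.1916, 0.0358]
tcp_rot: [3.084, -0.599, 0.001]
ft_force: [0.5, -0.0, -1.2]
opening: 0.0393
```

```bash
python3 look.py side s9 250 130 450 290 4
```

```text
13.6 [ 0.5464 -0.1916  0.0357] [ 1.01  0.53 -1.58] 0.039650456840546855
red 283.10526315789474 386.7894736842105 19 [0.5660531  0.23677263 0.152     ]
```

View pics/s9.png

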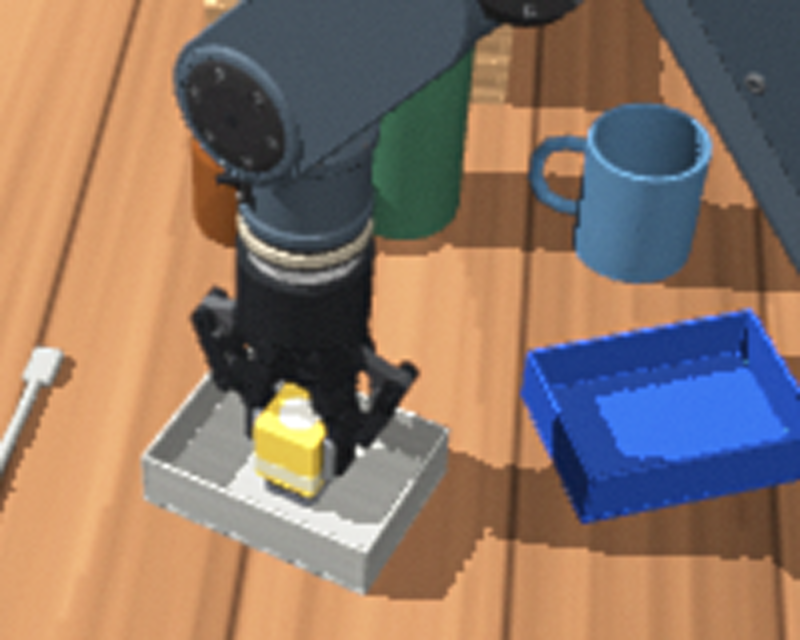

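The lamp hangs just above the tin floor at crop (290,455), with no contact force yet. I'll lower it in 0.5 mm steps.

>>> step_arm:
  targets:
    - [0,0,0.3,0,0,0,1]
    - [0,0,0.6,0,0,0,1]
    - [0,0,0.9,0,0,0,1]
    - [0,0,1.2,0,0,0,1]
    - [0,0,1.5,0,0,0,1]
    - [0,0,1.5,0,0,0,1]
    - [0,0,1.5,0,0,0,1]
    - [0,0,1.5,0,0,0,1]

```text
time_s: 14.6
position: [0.5462, -0.1915, 0.0343]
tcp_rot: [3.084, -0.599, 0.0]
ft_force: [-0.7, 0.5, 4.2]
opening: 0.039
```

Touch-down registers at +4 N. I'll open partway, then rise.

>>> step_arm:
  targets:
    - [0,0,-0.3,0,0,0,1]
    - [0,0,-0.3,0,0,0,0.42]
    - [0,0,-0.3,0,0,0,0.35]
    - [0,0,-0.3,0,0,0,0.3]
    - [0,0,-0.3,0,0,0,0.25]
    - [0,0,-0.3,0,0,0,0.2]
    - [0,0,-0.3,0,0,0,0.2]
    - [0,0,-0.3,0,0,0,0.2]

```text
time_s: 15.6
position: [0.5462, -0.1915, 0.0341]
tcp_rot: [3.084, -0.599, 0.0]
ft_force: [0.4, 0.3, -0.3]
opening: 0.0682
```

```bash
python3 look.py side s10 250 130 450 290 4
```

```text
15.65 [ 0.5462 -0.1915  0.0341] [-0.24 -0.04 -0.76] 0.06836398982345093
red 283.27777777777777 386.8333333333333 18 [0.56576145 0.23681043 0.152     ]
```

View pics/s10.png

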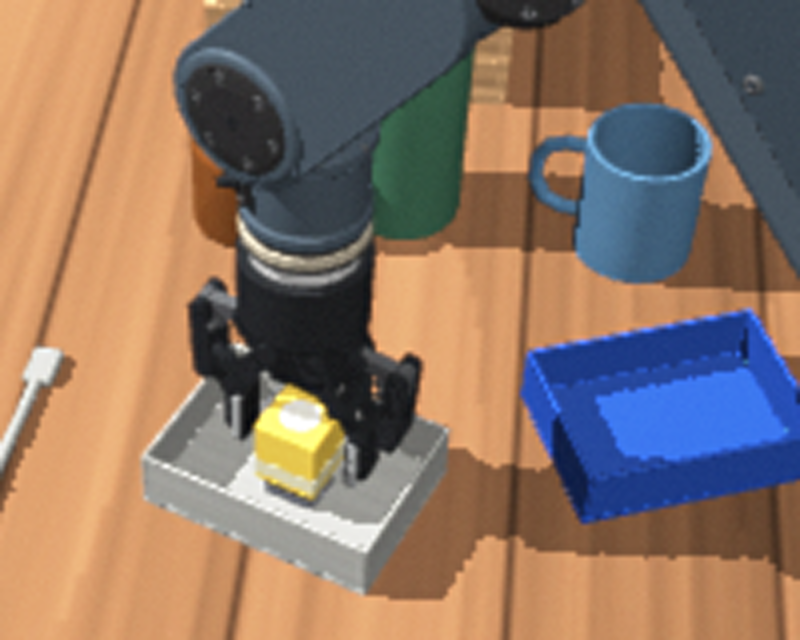

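The lamp stands upright at crop (300,450) with clear gaps to both fingers. I'll go straight up, slowly at first.

>>> step_arm:
  targets:
    - [0,0,-8,0,0,0,0.2]
    - [0,0,-20,0,0,0,0.2]
    - [0,0,-40,0,0,0,0.2]
    - [0,0,-70,0,0,0,0.2]
    - [0,0,-110,0,0,0,0.2]
    - [0,0,-155,0,0,0,0.2]
    - [0,0,-200,0,0,0,0.2]
    - [0,0,-240,0,0,0,0.2]

```text
time_s: 16.65
position: [0.5461, -0.1914, 0.2771]
tcp_rot: [3.083, -0.599, 0.003]
ft_force: [0.0, -0.5, -1.1]
opening: 0.0686
```

>>> step_arm:
  targets:
    - [0,-30,0,0,0,0,0.2]
    - [20,70,0,0,0,0,0.2]
    - [20,110,0,0,0,0,0.2]
    - [20,140,0,0,0,0,0.2]
    - [20,140,0,0,0,0,0.2]
    - [20,140,0,0,0,0,0.2]
    - [20,140,0,0,0,0,0.2]
    - [20,140,0,0,0,0,0.2]

```text
time_s: 17.65
position: [0.5127, -0.3275, 0.2743]
tcp_rot: [-3.084, 0.596, 0.0]
ft_force: [0.3, 0.2, 0.8]
opening: 0.068
```

```bash
python3 look.py side s11 0 0 640 480 1;python3 look.py top t11 0 0 640 480 1; python3 - <<'E'
from h import *
for n,f in(("side","s11"),("top","t11")):
    z=np.load(f"pics/{f}.npz");W=cloud(n,z["d"]);hsv=cv2.cvtColor(z["p"],cv2.COLOR_RGB2HSV)
    m=cv2.inRange(hsv,(22,120,90),(35,255,255))>0
    m&=np.hypot(W[...,0]-.547,W[...,1]+.19)<.06
    P=W[m]
    if len(P)>5:
        t=P[P[:,2]>P[:,2].max()-.008];print(n,len(P),np.percentile(P[:,2],[2,98]),t.mean(0),cv2.minAreaRect((t[:,:2]*1000).astype(np.float32)))
    m=(abs(W[...,2]-.04)<.006)&(hsv[...,1]<60)&(np.hypot(W[...,0]-.547,W[...,1]+.19)<.12)
    if m.any(): print("tin",cv2.minAreaRect((W[m][:,:2]*1000).astype(np.float32)))
E
```

```text
17.7 [ 0.5127 -0.3277  0.2743] [-0.15  0.03  0.64] 0.06798263098467705
red 282.6296296296296 386.48148148148147 27 [0.56691278 0.23634983 0.152     ]
17.75 [ 0.5127 -0.3279  0.2742] [ 0.17  0.51 -0.53] 0.06812638759612694
red 175.1818181818182 242.77272727272728 22 [0.56669136 0.2350287  0.152     ]
side 304 [0.02029398 0.06646677] [ 0.54560065 -0.18699382  0.06375503] ((545.863525390625, -189.65231323242188), (42.939022064208984, 39.96393966674805), 68.01807403564453)
tin ((548.0975952148438, -190.95028686523438), (113.62538146972656, 150.86358642578125), 68.0644302368164)
top 217 [0.03381212 0.06834971] [ 0.54413767 -0.19027921  0.06450259] ((544.5319213867188, -190.5730438232422), (38.186885833740234, 39.405067443847656), 67.79950714111328)
tin ((546.6336669921875, -192.7408447265625), (109.98261260986328, 149.95843505859375), 68.15858459472656)
```

View pics/s11.png

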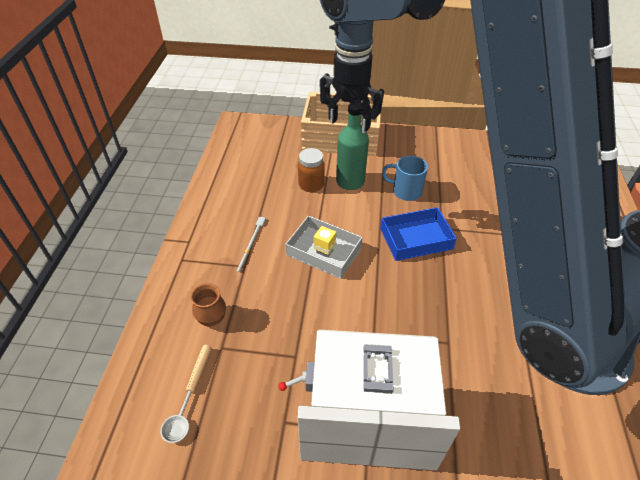

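View pics/t11.png

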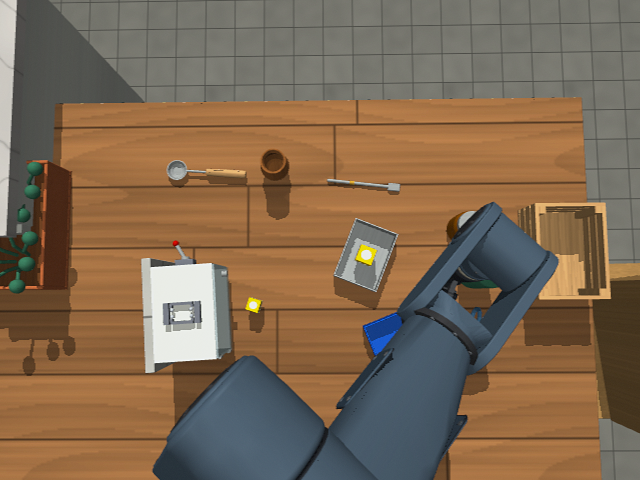

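The lamp stands in the steel tin: top (366,255), side (324,240), block top z about 0.066 (expected 0.065). The switch lever is at off at top (175,243). The tin and bystanders are where they started, and the gripper is clear with forces near zero. I'm handing in.

```bash
python3 -c "
from cell import hand_in
print(hand_in())"
```

```text
the job is handed in; nothing more can be done
None
```

The job is done and handed in at about 18 s of the 51 s allowed. I flipped the switch to off first. Then I pulled the larger lamp straight up out of its dock, set it upright in the steel tin with a touch-down of about 4 N, and backed the gripper off clear of everything.

**Last checks:**
- **Switch:** the ball sits about 21 mm to the back in both views (20 mm expected), and it met its end stop at about 12 N.
- **Lamp:** it stands upright at the tin's centre, top at z about 0.066 (0.065 expected), and the dock is empty.
- **Tin:** within about 1 mm of where it started.
- **Bystanders:** gourd, bombilla, spoon, flask, jar and mug look unmoved. I judged these by eye. The arm partly hid the flask, jar and mug in the last top view, but the side view shows them in place.
- **Forces:** near zero at the end. One camera call right after a quick move read about 12 N on the wrist. I took it as the arm slowing down, since the gripper was well above everything.

No check failed. The small differences between the two views (1–3 mm) are about what the camera calibration allows.

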